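# Draw the rind brush out through the gap in an ageing rack

### The job

The long rind brush has slipped under the top boards of the low ageing rack and is longer than the opening in any direction. Take it by the handle through the opening, slide it back, tilt it and draw it out diagonally, handle end first, without shifting or tipping the three cheeses on the rack. Finish while still holding the brush still in the air over the rack, every part of it at least 6 cm higher than the top boards and touching nothing but the gripper: do not put it down or let go.

Things in the scene. Friction and masses are not known exactly. Their poses are not given: they have to be found in the camera images.
- rack: Low wooden ageing rack, fixed. Origin at table height under the centre of the opening in its top; x away from the robot (within 0.3 rad), y left, z up. Closed floor board, upper face at z = 15 mm. Top boards 12 mm thick: underside z = 77, upper face z = 89, so 62 mm clear inside. Outline of the top: x = -260 to 190, y = -250 to 250 mm.
- rack_opening (a point): Centre of the rack's only opening for the brush, level with the upper face of the top boards; axes as the rack's. The opening is 170 mm along x by 205 mm along y, square-cornered.
- rack_inside (a point): Point on the rack's floor board under the centre of the opening; axes as the rack's. The hollow under the boards runs from x = -250 (closed end, near the robot) to x = 180 mm (far end: a 22 mm high lip with a slit above it) and y = -220 to 220 mm. The room to slide the brush is towards the robot.
- brush: Loose wooden rind brush, 280 mm long, about 0.12 to 0.21 kg, lying bristles up on the rack's floor, roughly along the rack's x, both ends under boards. Origin: middle of its length, on its underside; x from head end (-140) to handle end (140), z through the bristles. Handle 24 mm wide, 18 mm thick, x = -48 to 140. Head 42 mm wide, 14 mm thick; its bristles reach z = 28 mm, x = -136 to -56.
- brush_tip (a point): Middle of the handle's end face, 140 mm from the brush's middle, 9 mm above its underside.
- brush_head (a point): Middle of the head's end face, 140 mm from the brush's middle at the other end, 9 mm above its underside.
- brush_grip (a point): Point on the handle, 28 mm from the brush's middle towards the handle end, 9 mm above the underside: good to grasp across the 24 mm width (along the brush's y), reachable through the opening.
- cheese_left: Loose brown cheese wheel, 110 mm across, 50 mm high, on the rack's top left of the opening. Origin: centre of its underside.
- cheese_right: Loose grey cheese wheel, 110 mm across, 55 mm high, on the rack's top right of the opening. Origin: centre of its underside.
- cheese_small: Loose small orange-brown cheese wheel, 84 mm across, 42 mm high, on the far left part of the rack's top. Origin: centre of its underside.
Things that resemble listed ones, but are neither listed nor needed, are in the scene too. Leave any green look-alike of the cheese_left alone.

How it is judged:
On the way:
1. the brush slopes through the opening: handle end at least 40 mm above the top boards, head end still below their upper face (height (world z) of brush_tip above 0.129 m and height (world z) of brush_head below 0.089 m), for 0.1 s.
At the end, for the whole second after the job is handed in: The fingers hold the brush (over 2 N), both its ends 50 mm or more above the top boards, its middle within 250 mm of the opening in plan, at rest (under 30 mm/s, 0.2 rad/s), touching neither rack nor cheeses; each cheese upright within 30 mm of its start (height (world z) of each of brush_tip, brush_head above 0.139 m and contact force between the fingers and brush above 2 N and contact force between brush and rack below 0.1 N and contact force between brush and cheese_left below 0.1 N and contact force between brush and cheese_right below 0.1 N and contact force between brush and cheese_small below 0.1 N and horizontal distance between brush and rack_opening below 0.25 m and linear speed of brush below 0.03 m/s and angular speed of brush below 0.2 rad/s and distance of each of cheese_left, cheese_right, cheese_small from where it was at the start of the episode below 0.03 m and angle between each of cheese_left, cheese_right, cheese_small's own z axis and vertical below 0.2 rad); the arm keeps its last pose, push and grip.
It fails at once if the cheese left is moved 30 mm or more or tipped (distance of cheese_left from where it was at the start of the episode above 0.03 m or angle between cheese_left's own z axis and vertical above 0.25 rad).
It fails at once if the cheese right is moved 30 mm or more or tipped (distance of cheese_right from where it was at the start of the episode above 0.03 m or angle between cheese_right's own z axis and vertical above 0.25 rad).
It fails at once if the cheese small is moved 30 mm or more or tipped (distance of cheese_small from where it was at the start of the episode above 0.03 m or angle between cheese_small's own z axis and vertical above 0.25 rad).
It also fails if it takes over 38 s, if anything falls off the work surface, if the arm or the gripper's body presses on something with over 40 N, if the wrist force passes 120 N, or if a joint passes its speed limit or range.

### The arm

A 6-joint arm with a two-finger parallel gripper is mounted at the origin on the work surface. World frame = base frame: x ahead of the robot, y to its left, z up, the work surface at z = 0. Lengths are in m, angles in rad, forces in N, time in s.
With the tool pointing down it reaches from about 0.275 to 0.875 m from the base axis. Payload 12.5 kg.
Tool frame: the origin (TCP) lies midway between the tips of the shut fingers; the grasp point (between the pads) lies 19 mm behind it; z points along the fingers, y is the line along which they close (so a half turn about z gives the same grasp; the last joint's range is limited). The gripper opens to 85 mm and grips with 20 to 120 N. Pads are 22 mm wide; open, the fingers measure 114 mm over their backs; the gripper's body (76 mm by 85 mm) begins 54 mm behind the grasp point. The pads swing forward as they close: fully open they stand 13 mm farther back than shut.
Start: joints at [-1.321, 0.351, 1.652, -0, 1.139, -0.085], TCP at [0.181, -0.519, 0.231] pointing down, gripper open.
Joint ranges: [-2.75, 2.75], [-0.79, 2.1], [0.01, 2.65], [-1.57, 4.71], [0.07, 3.14], [-2.87, 2.87]. Speed limits (rad/s): [2.22, 2.22, 2.79, 3.14, 3.14, 3.14].

### API

Orientations are given as a unit quaternion [w, x, y, z].
In Python, from plant import bot, read_camera, workorder gives the robot as it stands. The module is installed in compiled form; this text tells all that it offers.
- The arm moves only by the tool send_rows, never from a script. Its arguments are lists of equal length, an entry for each row: "gripper": the opening, from -1 (shut) to 1 (fully open); "offset": the shift along the world's x, y, z in mm, a list of three; "spin": the turn about the world's z in degrees. In form: {"gripper": [gripper, ...], "offset": [[dx, dy, dz], ...], "spin": [spin, ...]}. A call has exactly 5 rows; each row is the pose to reach, as a shift and turn from the pose commanded when the call began; what a row does not reach only later rows make up. A row lasts 1/10 s, in which the tool goes at most 50 mm and 8.59 degrees, less where a joint would pass 70% of its speed; a pose out of reach is approached as far as the arm can. A call with a gripper value outside its range is refused whole. The fingers move at their own pace and stop on an object; "force" is the grip in N (left out, the last holds). Time passes only in rows, so rows that repeat a pose let the fingers close, or fill a call up. It gives the time, the measured TCP pose, the force, the opening and the grip force at its end, in the units of the state.
- bot.observe(): the state, without advancing time (a new reading comes with each control period).
- read_camera(name): name is "scene" or "top" or "wrist"; returns a dict with "image" (420x560x3 uint8, blue, green, red), "vertical_fov" (degrees; the focal length in pixels is half the picture's height over the tangent of half this angle, whatever the lens; pixels are square), "cx", "cy" (the principal point, pixels), "extrinsics" (4x4, takes a point from camera to world coordinates); the wrist camera has in their place "tool_from_camera" (4x4, takes a point from camera to tool coordinates, whose origin is the TCP and whose axes are the flange's). Camera axes: x right, y down, z forward; pixel columns grow to the right and rows downward; lengths in m; the calibration is good to about 2 mm. A picture is of the moment at which its call begins: read the wrist's pose just before it. There is no depth.
- workorder.job_done(): hands the job in; it is judged then, once.
The state is a dict: "time": time; "joints": joint angles; "joint_vel": joint speeds; "tau": joint torques, N m; "ee_pos": TCP position; "eef_rot": TCP orientation; "force": force on the tool from outside, world axes, zero at the start; "ft_torque": the same for the moment, N m; "gripper_width": opening from 0.0 (shut) to 1.0 (fully open); "grip_force": force on a finger pad.
Only numpy, scipy, OpenCV 4.12 (cv2) and the standard library are available. Lean on these libraries where they do the work, as an engineer would, in place of code of your own. Each camera call takes 0.05 s, during which the arm holds its last target. There are 200 camera calls.

## Working session

There is one attempt and no reset: what is moved stays moved. The work goes in short steps, Python scripts to look and compute and a tool call to move; the robot and the scene stay as the last step left them, time stands still between calls to the robot, and variables do not carry over. Pictures are saved under pics/ and viewed, at most 10 in all, crops included, and the job is handed in when it is done.

Besides the shell and the picture viewer there is one more tool, called after "Request:" as a command line: name --pt "numbers of a row" for each row, then --argument value for the rest. send_rows: Moves the arm, as the interface text tells. Its arguments: {"type":"object","properties":{"gripper":{"type":"array","items":{"type":"number"}},"offset":{"type":"array","items":{"type":"array","items":{"type":"number"}}},"spin":{"type":"array","items":{"type":"number"}},"force":{"type":"number"}},"required":["gripper","offset","spin"]}

```bash
mkdir -p pics; python3 - <<'E'
from plant import bot, read_camera
import cv2,numpy as np
s=bot.observe();print(s)
for n in("top","scene"):
    c=read_camera(n);cv2.imwrite(f"pics/{n}0.png",c["image"]);print(n,c["vertical_fov"],c["cx"],c["cy"],np.round(c["extrinsics"],4).tolist())
E
```

```text
{'time': 0.0, 'joints': array([-1.32059794e+00,  3.51267337e-01,  1.65244435e+00, -1.55355897e-05,
        1.13911041e+00, -8.45630342e-02]), 'joint_vel': array([-0.00111261,  0.00036361,  0.00067486, -0.00085136,  0.000685  ,
       -0.00174689]), 'tau': array([-7.25019236e-04, -5.06095612e+01, -2.91402984e+01, -7.31797172e-05,
        4.52596840e-03,  5.13085894e-07]), 'ee_pos': array([ 0.18065334, -0.51912004,  0.23073369]), 'eef_rot': array([-6.12031051e-04,  9.86023795e-01,  1.66603417e-01, -5.78806400e-05]), 'force': array([-0.29785899, -0.10580853, -0.2205585 ]), 'ft_torque': array([ 0.03753764, -0.02459123,  0.05868831]), 'grip_force': 0.0, 'gripper_width': 0.9997876201279925}
top 48.95042938189547 276.4608320480147 207.2086228485342 [[-0.0112, -0.9988, 0.0471, 0.4243], [-0.9999, 0.0107, -0.0115, 0.1244], [0.011, -0.0472, -0.9988, 1.3096], [0.0, 0.0, 0.0, 1.0]]
scene 42.04163634522989 281.11297303140606 203.30996224823377 [[0.1995, 0.6748, -0.7105, 1.3723], [0.9799, -0.1361, 0.1458, -0.0558], [0.0017, -0.7253, -0.6884, 0.9549], [0.0, 0.0, 0.0, 1.0]]
```

View pics/top0.png

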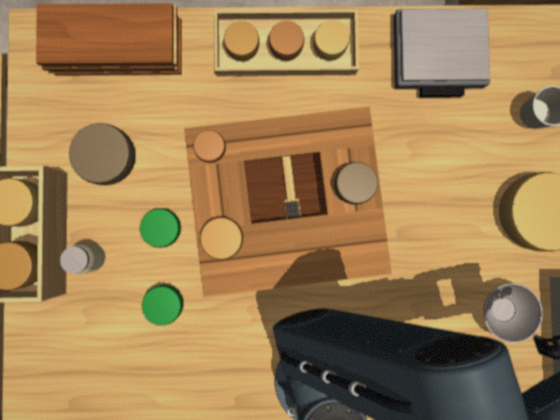

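View pics/scene0.png

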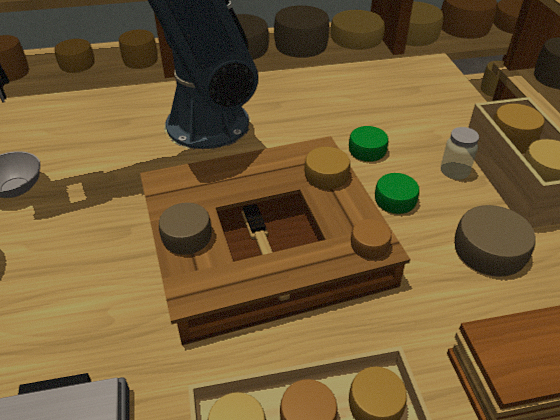

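The top view shows the rack with its opening around px (245–327, 152–222). The brush handle is pale and runs from (287,155) to (291,200), with the dark bristles near (291,209). cheese_left is at (221,238), cheese_right at (356,183) and cheese_small at (209,147). The green discs at (160,228) and (162,305) and the big grey wheel at (101,153) are off the rack, so they are look-alikes. The scene view agrees.

```bash
cat > h.py <<'E'
import numpy as np, cv2
from plant import bot, read_camera
def ray(c,px,z):
    f=210/np.tan(np.radians(c["vertical_fov"]/2)); T=c["extrinsics"]
    px=np.atleast_2d(px).astype(float)
    d=np.c_[(px[:,0]-c["cx"])/f,(px[:,1]-c["cy"])/f,np.ones(len(px))]@T[:3,:3].T
    o=T[:3,3]; return o+d*((z-o[2])/d[:,2])[:,None]
E
python3 - <<'E'
from h import *
c=read_camera("top");im=c["image"]
hsv=cv2.cvtColor(im,cv2.COLOR_BGR2HSV)
roi=np.zeros(im.shape[:2],np.uint8);roi[140:228,235:340]=1
dark=((hsv[...,2]<105)&(roi>0)).astype(np.uint8)
pale=((hsv[...,2]>140)&(roi>0)).astype(np.uint8); pale[:,:270]=0;pale[:,305:]=0
dark=cv2.morphologyEx(dark,cv2.MORPH_CLOSE,np.ones((15,15)))
ct=max(cv2.findContours(dark,0,2)[0],key=cv2.contourArea)
r=cv2.minAreaRect(ct);b=cv2.boxPoints(r);print("open",r);W=ray(c,b,.089);print(W.round(4)); print(np.linalg.norm(np.diff(W,axis=0),axis=1))
n,l,st,ce=cv2.connectedComponentsWithStats(pale);print(st,ce)
big=cv2.resize(im[130:235,220:360],None,fx=5,fy=5,interpolation=cv2.INTER_CUBIC);cv2.imwrite("pics/crop.png",big)
# corners of the top boards (hand read)
print(ray(c,[[185,128],[370,108],[391,274],[204,297]],.089).round(4))
print(ray(c,[[221,238],[209,146]],.135).round(3),ray(c,[356,183],.144).round(3))
E
```

```text
open ((294.0045471191406, 186.39418029785156), (62.669532775878906, 93.80404663085938), 82.99872589111328)
[[ 0.6058  0.1962  0.089 ]
 [ 0.6341 -0.0523  0.089 ]
 [ 0.4678 -0.0697  0.089 ]
 [ 0.4402  0.1774  0.089 ]]
[0.25010027 0.16719517 0.24855052]
[[     0      0    560    420 233976]
 [   270    140     35     62    949]
 [   299    207      1      2      2]
 [   270    218     35     10    273]] [[279.45748282 209.68050569]
 [287.32665964 160.97365648]
 [299.         207.5       ]
 [288.58974359 223.4981685 ]]
[[ 0.6958  0.3517  0.089 ]
 [ 0.7456 -0.1436  0.089 ]
 [ 0.3023 -0.1899  0.089 ]
 [ 0.2484  0.3028  0.089 ]]
[[0.403 0.252 0.135]
 [0.638 0.282 0.135]] [[ 0.539 -0.092  0.144]]
```

View pics/crop.png

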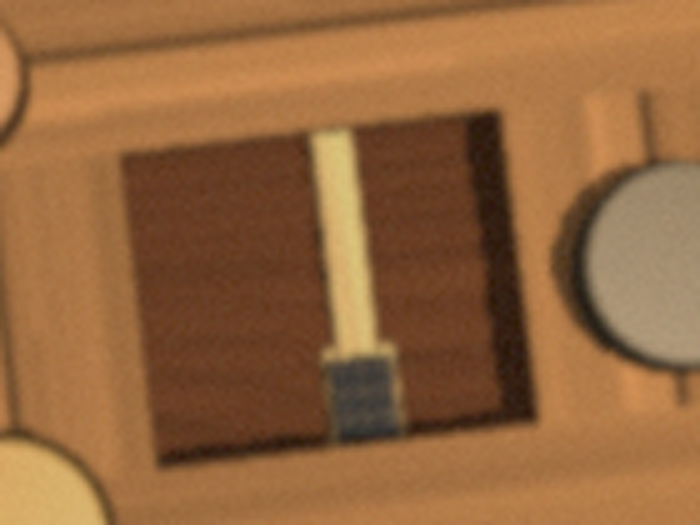

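Crop: the opening's corners are at (122,155), (498,112), (537,422) and (160,465). The handle's centre line runs from (332,131) to (356,352), where the head starts. The only brush in the opening is this one: pale handle, dark bristles towards the robot.

```bash
python3 - <<'E'
from h import *
c=read_camera("top")
g=lambda p:(np.array(p,float)+.5)/5-.5+[220,130]
C=ray(c,g([[122,155],[498,112],[537,422],[160,465]]),.089);ctr=C.mean(0)
print(C.round(4),np.linalg.norm(np.roll(C,-1,0)-C,axis=1).round(4),"ctr",ctr.round(4))
ex=(C[0]+C[1]-C[2]-C[3])[:2];ex/=np.linalg.norm(ex);ey=np.array([-ex[1],ex[0]])
print("yaw",np.degrees(np.arctan2(ex[1],ex[0])))
hd=ray(c,g([[332,131],[356,352]]),.033)
d=(hd[0]-hd[1])[:2];L=np.linalg.norm(d);d/=L
print("handle",hd.round(4),"L",L,"yaw",np.degrees(np.arctan2(d[1],d[0])))
J=hd[1,:2] # u=-50
for u in(-140,-50,0,28,75,85,95,140):
    p=J+d*(u+50)/1000;q=p-ctr[:2];print(u,p.round(4),"rack",(q@ex).round(4),(q@ey).round(4))
p=lambda x:np.array([x@ex,x@ey])
for n,px,z in(("L",[221,238],.139),("S",[209.5,146.5],.131),("R",[356,183],.144)):
    print(n,p(ray(c,px,z)[0,:2]-ctr[:2]).round(3))
w=np.linalg.norm(ray(c,g([[320,240]]),.033)-ray(c,g([[367,236]]),.033));print("hw",w)
s=bot.observe()
from scipy.spatial.transform import Rotation as R
q=s["eef_rot"];M=R.from_quat([q[1],q[2],q[3],q[0]]).as_matrix();print(M.round(3),"yaxis ang",np.degrees(np.arctan2(M[1,1],M[0,1])))
E
```

```text
[[ 0.6069  0.1952  0.089 ]
 [ 0.628  -0.0053  0.089 ]
 [ 0.4624 -0.0234  0.089 ]
 [ 0.4418  0.1765  0.089 ]] [0.2017 0.1666 0.201  0.1661] ctr [0.5348 0.0857 0.089 ]
yaw 6.365308095219447
handle [[0.6276 0.0815 0.033 ]
 [0.5041 0.0697 0.033 ]] L 0.12405025860690884 yaw 5.4636668685722105
-140 [0.4145 0.0611] rack -0.1223 -0.0112
-50 [0.5041 0.0697] rack -0.0323 -0.0126
0 [0.5539 0.0744] rack 0.0177 -0.0134
28 [0.5817 0.0771] rack 0.0457 -0.0138
75 [0.6285 0.0816] rack 0.0927 -0.0145
85 [0.6385 0.0825] rack 0.1027 -0.0147
95 [0.6484 0.0835] rack 0.1127 -0.0149
140 [0.6932 0.0878] rack 0.1577 -0.0156
L [-0.112  0.18 ]
S [0.124 0.183]
R [-0.016 -0.177]
hw 0.026238844945391717
[[ 0.944  0.329 -0.   ]
 [ 0.329 -0.944  0.001]
 [ 0.    -0.001 -1.   ]] yaxis ang -70.81824842118378
```

Request:
send_rows --gripper '[1,1,1,1,1]' --pt "28 40 0" --pt "56 80 0" --pt "84 120 0" --pt "112 160 0" --pt "140 200 0" --spin '[-3,-6,-9,-12,-13.7]'

```text
time: 0.7
ee_pos: [0.3214, -0.3177, 0.2313]
eef_rot: [0.0, 0.999, 0.047, 0.0]
force: [0.5, -0.3, -0.4]
gripper_width: 0.999
grip_force: 0.0
```

Request:
send_rows --gripper '[1,1,1,1,1]' --pt "28 40 0" --pt "56 80 0" --pt "84 120 0" --pt "112 160 0" --pt "140 200 0" --spin '[0,0,0,0,0]'

```text
time: 1.2
ee_pos: [0.4616, -0.1175, 0.2314]
eef_rot: [0.0, 0.999, 0.048, 0.0]
force: [0.7, -0.6, 0.5]
gripper_width: 0.998
grip_force: 0.0
```

Request:
send_rows --gripper '[1,1,1,1,1]' --pt "28 40 0" --pt "56 80 0" --pt "84 120 0" --pt "112 160 0" --pt "138 198 0" --spin '[0,0,0,0,0]'

```text
time: 1.7
ee_pos: [0.5996, 0.0807, 0.2311]
eef_rot: [0.0, 0.999, 0.048, -0.0]
force: [-0.2, -1.0, -0.5]
gripper_width: 0.999
grip_force: 0.0
```

Request:
send_rows --gripper '[1,1,1,1,1]' --pt "0 0 -30" --pt "0 0 -60" --pt "0 0 -80" --pt "0 0 -80" --pt "0 0 -80" --spin '[0,0,0,0,0]'

```text
time: 2.2
ee_pos: [0.5989, 0.0785, 0.1518]
eef_rot: [-0.0, 0.999, 0.048, 0.0]
force: [0.6, -0.3, 0.5]
gripper_width: 0.997
grip_force: 0.0
```

```bash
python3 - <<'E'
from h import *
from scipy.spatial.transform import Rotation as R
s=bot.observe();print(s["time"],s["ee_pos"],s["joints"],s["force"])
q=s["eef_rot"];M=R.from_quat([q[1],q[2],q[3],q[0]]).as_matrix();print(M.round(3),"yaxis ang",np.degrees(np.arctan2(M[1,1],M[0,1])))
c=read_camera("wrist");cv2.imwrite("pics/w1.png",c["image"])
T=c["tool_from_camera"];f=210/np.tan(np.radians(c["vertical_fov"]/2));print(T.round(3).tolist())
# project expected brush points
W=np.eye(4);W[:3,:3]=M;W[:3,3]=s["ee_pos"];A=np.linalg.inv(W@T)
for n,p in(("u45",[.5987,.0787,.033]),("u0",[.5539,.0744,.033]),("u-50",[.5041,.0697,.033])):
    v=A@np.r_[p,1];print(n,(v[:2]/v[2]*f+[c["cx"],c["cy"]]).round(1))
E
```

```text
2.2 [0.5989437  0.0785312  0.15179671] [5.33103744e-02 5.35214856e-01 1.57886063e+00 2.13390893e-05
 1.02745414e+00 1.52848662e+00] [ 0.5817015  -0.29448512  0.47056105]
[[ 0.995  0.095  0.   ]
 [ 0.095 -0.995  0.   ]
 [ 0.    -0.    -1.   ]] yaxis ang -84.52200488202244
[[-0.001, -0.955, -0.297, 0.075], [1.0, -0.001, -0.0, -0.001], [-0.0, -0.297, 0.955, -0.144], [0.0, 0.0, 0.0, 1.0]]
u45 [277.3 202.4]
u0 [277.3 250.9]
u-50 [277.3 299.9]
```

View pics/w1.png

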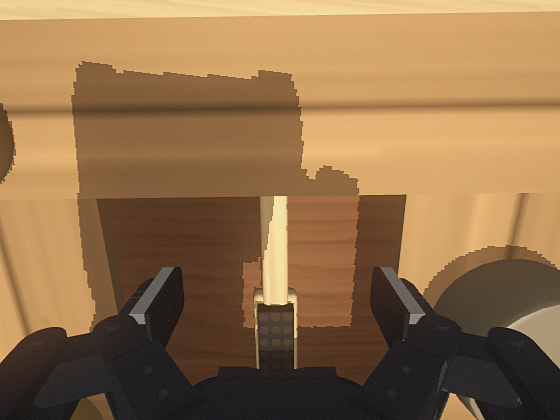

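The wrist view shows the handle at columns 260–288, with the head starting at about row 295. That matches the prediction (277, 300) to about 1 mm, so I'll descend about 5 mm nearer the robot and grip.

Request:
send_rows --gripper '[1,1,1,1,1]' --pt "-5 0 -45" --pt "-5 0 -90" --pt "-5 0 -120" --pt "-5 0 -130" --pt "-5 0 -130" --spin '[0,0,0,0,0]'

```text
time: 2.75
ee_pos: [0.594, 0.0785, 0.0216]
eef_rot: [0.0, 0.999, 0.048, -0.0]
force: [-0.9, 0.2, -0.2]
gripper_width: 1.002
grip_force: 0.0
```

Request:
send_rows --gripper '[-1,-1,-1,-1,-1]' --pt "0 0 0" --pt "0 0 0" --pt "0 0 0" --pt "0 0 0" --pt "0 0 0" --spin '[0,0,0,0,0]' --force 30

```text
time: 3.25
ee_pos: [0.5941, 0.0786, 0.0221]
eef_rot: [-0.0, 0.999, 0.048, 0.001]
force: [-1.3, -0.4, 5.8]
gripper_width: 0.269
grip_force: 29.8
```

Request:
send_rows --gripper '[-1,-1,-1,-1,-1]' --pt "-20 -2 0" --pt "-45 -4 0" --pt "-70 -7 0" --pt "-95 -9 0" --pt "-110 -11 0" --spin '[0,0,0,0,0]'

```text
time: 3.75
ee_pos: [0.4834, 0.0676, 0.0221]
eef_rot: [-0.0, 0.999, 0.048, 0.001]
force: [2.2, 0.2, 2.0]
gripper_width: 0.27
grip_force: 30.2
```

```bash
python3 - <<'E'
from h import *
s=bot.observe();print(s["ee_pos"],s["force"],s["gripper_width"],s["grip_force"])
c=read_camera("scene");cv2.imwrite("pics/s2.png",cv2.resize(c["image"][130:340,130:420],None,fx=2.7,fy=2.7,interpolation=2))
E
```

```text
[0.48344764 0.06755131 0.0221435 ] [2.19581812 0.22130467 2.02818336] 0.27033428715695684 30.180494785308838
```

View pics/s2.png

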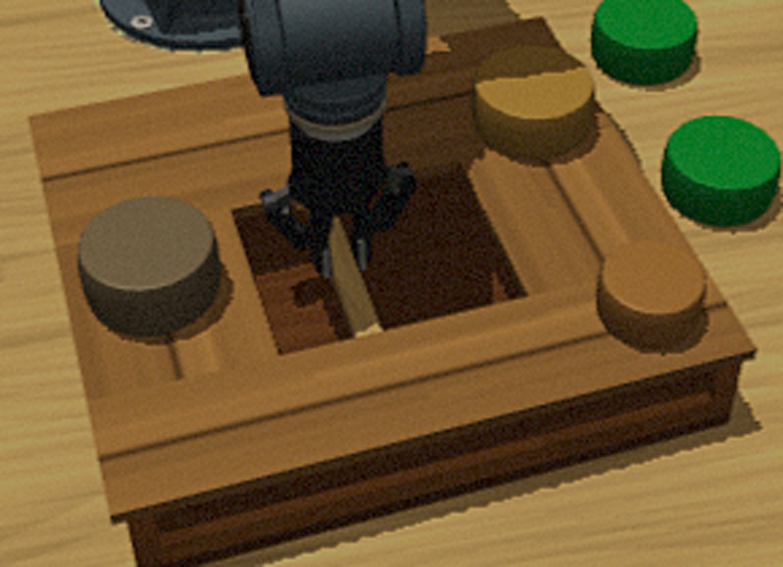

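The fingers hold the handle inside the opening, with the tip's end face visible near (367,328) in the crop. The cheeses are unmoved. I'll regrasp nearer the tip.

Request:
send_rows --gripper '[1,1,1,1,1]' --pt "0 0 0" --pt "0 0 0" --pt "0 0 0" --pt "0 0 0" --pt "0 0 0" --spin '[0,0,0,0,0]'

```text
time: 4.3
ee_pos: [0.4838, 0.0676, 0.0211]
eef_rot: [0.0, 0.999, 0.048, -0.0]
force: [0.1, 0.3, -0.8]
gripper_width: 1.001
grip_force: 0.0
```

Request:
send_rows --gripper '[1,1,1,1,1]' --pt "20 2 0" --pt "45 4 0" --pt "65 6 0" --pt "65 6 -4" --pt "65 6 -4" --spin '[0,0,0,0,0]'

```text
time: 4.8
ee_pos: [0.5479, 0.0735, 0.0165]
eef_rot: [-0.0, 0.999, 0.048, -0.001]
force: [-1.0, 0.2, 0.3]
gripper_width: 1.0
grip_force: 0.0
```

Request:
send_rows --gripper '[-1,-1,-1,-1,-1]' --pt "0 0 0" --pt "0 0 0" --pt "0 0 0" --pt "0 0 0" --pt "0 0 0" --spin '[0,0,0,0,0]' --force 30

```text
time: 5.3
ee_pos: [0.5488, 0.0735, 0.0175]
eef_rot: [0.0, 0.999, 0.048, 0.0]
force: [-1.1, -0.0, 3.7]
gripper_width: 0.274
grip_force: 30.0
```

Request:
send_rows --gripper '[-1,-1,-1,-1,-1]' --pt "0 0 10" --pt "0 0 22" --pt "-3 0 36" --pt "-5 0 48" --pt "-7 -1 60" --spin '[0,0,0,0,0]'

```text
time: 5.8
ee_pos: [0.5417, 0.0726, 0.0787]
eef_rot: [-0.0, 0.999, 0.048, 0.0]
force: [-0.4, 0.3, -1.5]
gripper_width: 0.274
grip_force: 30.1
```

```bash
python3 - <<'E'
from h import *
s=bot.observe();print(s["ee_pos"],s["force"],s["gripper_width"],s["grip_force"])
c=read_camera("scene");cv2.imwrite("pics/s3.png",cv2.resize(c["image"][130:340,130:420],None,fx=2.7,fy=2.7,interpolation=2))
E
```

```text
[0.54166328 0.07260393 0.07874482] [-0.40807744  0.26279566 -1.47888501] 0.2740572683263672 30.10292887687683
```

View pics/s3.png

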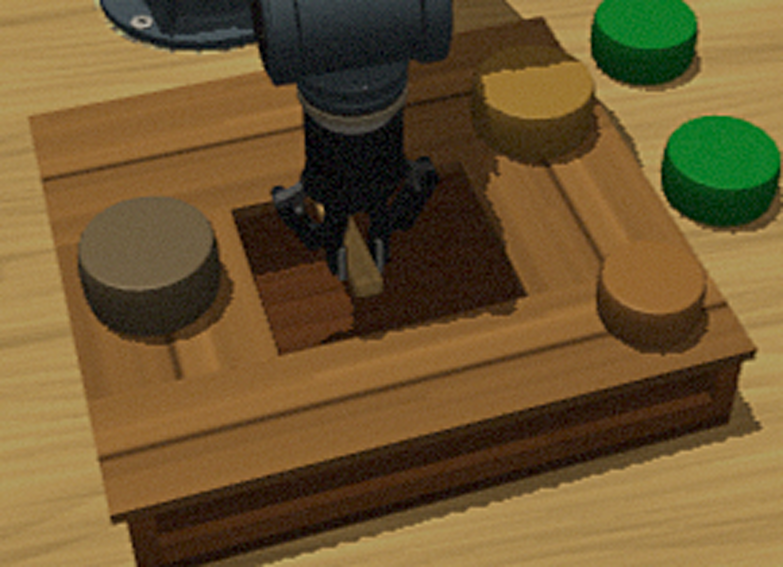

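The brush already tilts about 14° in the pads. The tip's end face is at (370,285) in the crop and forces are near zero. Next I'll draw it diagonally away and up, with the head trailing on the floor.

Request:
send_rows --gripper '[-1,-1,-1,-1,-1]' --pt "13 1 7" --pt "27 3 14" --pt "38 4 24" --pt "49 5 32" --pt "62 7 32" --spin '[0,0,0,0,0]'

```text
time: 6.35
ee_pos: [0.6044, 0.0795, 0.1106]
eef_rot: [0.0, 0.999, 0.048, 0.001]
force: [1.1, -0.3, -1.9]
gripper_width: 0.273
grip_force: 29.8
```

Request:
send_rows --gripper '[-1,-1,-1,-1,-1]' --pt "8 1 0" --pt "15 2 6" --pt "22 2 13" --pt "22 2 25" --pt "22 2 35" --spin '[0,0,0,0,0]'

```text
time: 6.85
ee_pos: [0.6258, 0.0815, 0.1456]
eef_rot: [0.0, 0.999, 0.048, 0.0]
force: [-0.3, -0.4, -2.4]
gripper_width: 0.274
grip_force: 29.7
```

```bash
python3 - <<'E'
from h import *
s=bot.observe();print(s["ee_pos"],s["force"],s["gripper_width"],s["grip_force"])
c=read_camera("scene");cv2.imwrite("pics/s4.png",cv2.resize(c["image"][100:340,130:420],None,fx=2.5,fy=2.5,interpolation=2))
E
```

```text
[0.62577232 0.08150813 0.14556272] [-0.30657801 -0.38709138 -2.43577509] 0.27391853063669 29.710240066051483
```

View pics/s4.png

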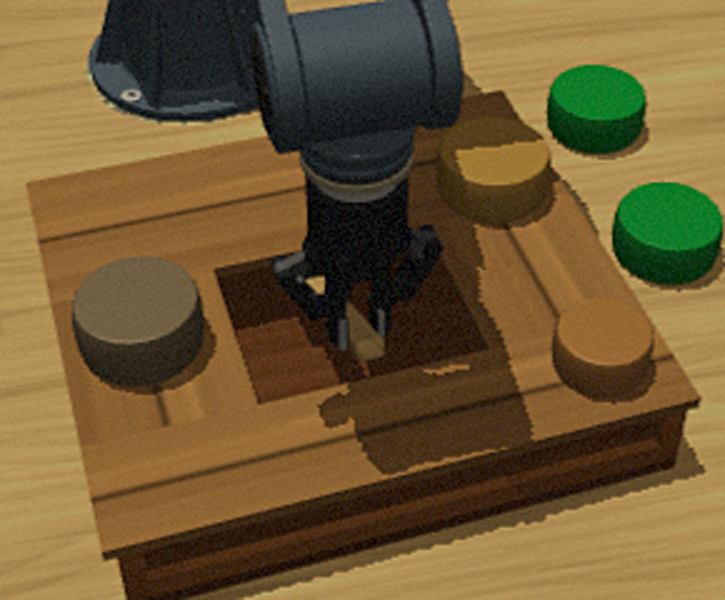

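The brush now slopes through the opening, with its tip face near (370,348) in the crop. The grip is at about z = 0.15, forces are low and the cheeses are unmoved. I'll continue along the brush's own slope, then straight up.

Request:
send_rows --gripper '[-1,-1,-1,-1,-1]' --pt "0 0 12" --pt "0 0 23" --pt "20 2 38" --pt "40 4 54" --pt "60 7 70" --spin '[0,0,0,0,0]'

```text
time: 7.4
ee_pos: [0.6863, 0.0885, 0.2159]
eef_rot: [0.0, 0.999, 0.048, 0.0]
force: [-0.3, 0.6, -2.0]
gripper_width: 0.27
grip_force: 29.9
```

Request:
send_rows --gripper '[-1,-1,-1,-1,-1]' --pt "0 0 25" --pt "0 0 50" --pt "0 0 75" --pt "0 0 100" --pt "0 0 120" --spin '[0,0,0,0,0]'

```text
time: 7.9
ee_pos: [0.6855, 0.0886, 0.3367]
eef_rot: [-0.0, 0.999, 0.048, 0.001]
force: [-0.5, -0.6, -2.2]
gripper_width: 0.271
grip_force: 29.8
```

Request:
send_rows --gripper '[-1,-1,-1,-1,-1]' --pt "-15 -2 20" --pt "-30 -4 40" --pt "-40 -5 60" --pt "-40 -5 60" --pt "-40 -5 60" --spin '[0,0,0,0,0]' --force 50

```text
time: 8.4
ee_pos: [0.6457, 0.0836, 0.3943]
eef_rot: [-0.0, 0.999, 0.048, 0.0]
force: [0.2, 0.7, -2.2]
gripper_width: 0.261
grip_force: 54.7
```

```bash
python3 - <<'E'
from h import *
s=bot.observe();print(s["time"],s["ee_pos"],s["force"],s["gripper_width"],s["grip_force"])
c=read_camera("scene");cv2.imwrite("pics/s5.png",c["image"])
c=read_camera("top");cv2.imwrite("pics/t5.png",c["image"])
E
```

```text
8.4 [0.64572498 0.08355946 0.39425239] [ 0.1610258  0.6857967 -2.1864087] 0.2607744387990734 54.686545729637146
```

View pics/s5.png

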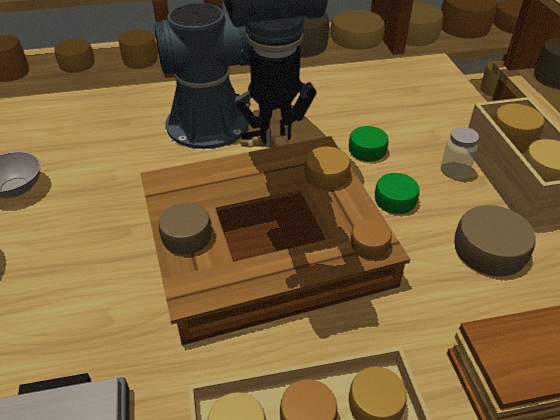

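The opening is empty, the cheeses are unmoved, and the brush hangs from the gripper near (280,135). I'll raise it a little for margin, let it settle and check.

Request:
send_rows --gripper '[-1,-1,-1,-1,-1]' --pt "0 0 15" --pt "0 0 30" --pt "0 0 40" --pt "0 0 40" --pt "0 0 40" --spin '[0,0,0,0,0]'

```text
time: 9.0
ee_pos: [0.6458, 0.0836, 0.4332]
eef_rot: [0.0, 0.999, 0.048, -0.001]
force: [0.6, -0.8, -3.2]
gripper_width: 0.264
grip_force: 54.8
```

Request:
send_rows --gripper '[-1,-1,-1,-1,-1]' --pt "0 0 0" --pt "0 0 0" --pt "0 0 0" --pt "0 0 0" --pt "0 0 0" --spin '[0,0,0,0,0]'

```text
time: 9.5
ee_pos: [0.6457, 0.0836, 0.4342]
eef_rot: [-0.0, 0.999, 0.048, -0.0]
force: [-0.7, -0.4, -1.9]
gripper_width: 0.265
grip_force: 54.8
```

```bash
python3 - <<'E'
from h import *
s=bot.observe();print(s["time"],s["ee_pos"],s["force"],s["grip_force"],abs(s["joint_vel"]).max())
a=read_camera("scene")["image"][40:180,190:350];c=read_camera("top")
b=c["image"][110:250,190:350]
cv2.imwrite("pics/f.png",cv2.resize(np.hstack([a,b]),None,fx=2.4,fy=2.4,interpolation=2))
for n,px,z in(("L",[221,238],.139),):print(n)
E
```

```text
9.5 [0.64571503 0.08358994 0.43423204] [-0.68433652 -0.40064048 -1.89937736] 54.78615581989288 0.001729844536260267
L
```

View pics/f.png

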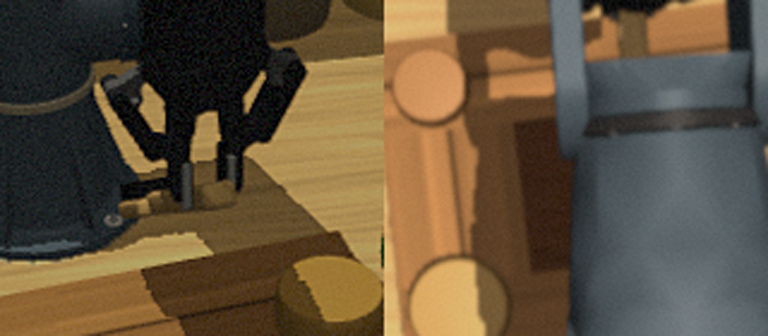

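The picture shows the brush between the fingers with its head hanging behind, clear in the air. The arm is still and the cheeses are where they were. Handing in.

```bash
python3 -c "
from plant import workorder
print(workorder.job_done())"
```

```text
the job is handed in; nothing more can be done
None
```

I drew the brush out handle end first and handed the job in at about 9.5 s, with the brush held still well above the rack and the cheeses looking unmoved in the pictures; no verdict came back.

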